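# Clear the support crumbs and close the bench caliper on a printed tube

## Robot

A 7-joint arm with a two-finger parallel gripper is mounted at the origin on the work surface. World frame = base frame: x ahead of the robot, y to its left, z up, the work surface at z = 0. Lengths are in m, angles in rad, forces in N, time in s.
With the tool pointing down it reaches from about 0.35 to 0.9 m from the base axis. Payload 8.1 kg.
Tool frame: the origin (TCP) lies midway between the tips of the shut fingers; the grasp point (between the pads) lies 19 mm behind it; z points along the fingers, y is the line along which they close (so a half turn about z gives the same grasp; the last joint's range is limited). The gripper opens to 92 mm and grips with 3 to 60 N. Pads are 19 mm wide; open, the fingers measure 130 mm over their backs; the gripper's body (75 mm by 190 mm) begins 47 mm behind the grasp point.
Start: joints at [1.166, 0.434, 0.025, 1.573, -0.012, 1.134, -0.075], TCP at [0.186, -0.597, 0.227] pointing down, gripper open.
Joint ranges: [-2.62, 2.62], [-0.44, 2.09], [-1.27, 1.32], [0.08, 2.57], [-1.32, 4.46], [0.12, 2], [-2.74, 2.74]. Speed limits (rad/s): [2.22, 2.22, 3.01, 3.01, 3.14, 3.14, 3.14].

## Interface

Orientations are given as a rotation vector (axis times angle).
In Python, from cell import observe, cams, job gives the robot as it stands. The module is installed in compiled form; this text tells all that it offers.
- The arm moves only by the tool step_arm, never from a script. Its argument "steps" is a list of rows, each a list of 6 numbers: the shift along the world's x, y, z in mm, then the turn, a rotation vector about the world's x, y, z in rad. In form: [[dx, dy, dz, rx, ry, rz], ...]. A call has 1 to 20 rows; each row shifts and turns the commanded pose from where the row before left it; what a row does not reach is not made up. A row lasts 1/12 s, in which the tool goes at most 41.7 mm and 7.16 degrees, less where a joint would pass 70% of its speed; a pose out of reach is approached as far as the arm can. A call with a gripper value outside its range is refused whole. "gripper" is the opening, from 0 (shut) to 1 (fully open), set as the call begins (left out, the last holds). The fingers move at their own pace and stop on an object; "force" is the grip in N (left out, the last holds). Time passes only in rows, so rows that do not move let the fingers close. It gives the time, the measured TCP pose, the force, the opening and the grip force at its end, in the units of the state.
- observe(): the state, without advancing time (a new reading comes with each control period).
- cams.get_image(name): name is "side" or "top"; returns the picture (480x640x3 uint8, red, green, blue); there is no depth.
- cams.get_calibration(name): a dict with "fov_y" (degrees; the focal length in pixels is half the picture's height over the tangent of half this angle, whatever the lens; pixels are square), "cx", "cy" (the principal point, pixels), "world_to_cam" (4x4, takes a point from world to camera coordinates). Camera axes: x right, y up, looking along -z (the intrinsics and any distortion apply to the point x, -y, -z); pixel columns grow to the right and rows downward; lengths in m; the calibration is good to about 2 mm. A picture is of the moment at which its call begins. get_calibration takes no time and is no camera call.
- job.sign_off(): hands the job in; it is judged then, once.
The state is a dict: "clock": time; "joints": joint angles; "dq": joint speeds; "joint_efforts": joint torques, N m; "position": TCP position; "ee_rot": TCP orientation; "force": force on the tool from outside, world axes, zero at the start; "ft_torque": the same for the moment, N m; "width": opening from 0.0 (shut) to 1.0 (fully open); "gripper_force": force on a finger pad.
Only numpy, scipy, OpenCV 4.12 (cv2) and the standard library are available. Lean on these libraries where they do the work, as an engineer would, in place of code of your own. Each camera call takes 0.05 s, during which the arm holds its last target. There are 200 camera calls.

## Task

Pick up the scraper block and use it, not the fingers, to sweep the three loose support crumbs off the bed of the bench caliper, then set the scraper down on the bench. Then slide the caliper's moving jaw shut so that the printed tube connector on the bed is held square between the jaws, the sprung pad of the clamped jaw giving way about halfway but never squeezed hard, and leave it closed like that. Leave the jar, the filament spool and the spare connector where they are.

Things in the scene. Friction and masses are not known exactly. Their poses are not given: they have to be found in the camera images.
- gauge: Bench caliper, fixed to the bench: aluminium bed 200 mm (its x) by 340 mm (its y), top 40 mm above the bench; a steel beam 20 mm wide, 32 mm high runs along the far edge of the bed (x 78 to 98 mm). Origin: centre of the bed, at bench level. The jaws slide along its y axis; its -x edge, towards the robot, is open with free bench before it.
- jaw: Moving steel jaw, 50 mm high above the bed, axes parallel to the gauge's. It slides only along gauge y, +y closes, 190 mm travel, starting near its open end; dry friction of 9 N holds it where it is left. Origin: on its flat measuring face at bed height, 20 mm to +x of the face's middle. Body behind the face: y -70 to 0, x -50 to +10 mm, and an arm back over the beam.
- jaw_fin (a point): Centre of the black upright grip fin on top of the moving jaw: 36 mm along gauge x, 22 mm along gauge y, 45 mm high, from 90 to 135 mm above the bench. The jaw can be pinched or pushed here; the fin's centre is 50 mm behind the measuring face and 20 mm to -x of the jaw's origin.
- fixed_jaw: Clamped steel jaw facing the moving one, set at a different place along the bed each time; block y 0 to 30 mm, x -50 to +10 mm, 50 mm high above the bed, and an arm back over the beam; axes parallel to the gauge's. Origin: on the block's -y face at bed height, 20 mm to +x of the face's middle. A sprung pad on a stem stands in front of it.
- pad_rest (a point): Middle of the sprung pad's flat measuring face when not pressed, 20 mm in front (-y) of the clamped jaw's block; fixed to the block. The steel pad is 56 mm wide, 44 mm high and gives way up to 10 mm to +y against a spring of 0.8 N per mm (0 N at rest, 8 N at its stop). About 5 mm, 4 N, is right.
- tube: Cream printed connector on the bed, 8 to 20 mm short of the sprung pad and a little askew: tube 40 mm diameter, 120 mm long along its x, centre line 30 mm above the bed, on a 26 mm wide support foot, so it does not roll; a 34 mm branch rises from its middle to 90 mm above the bed. About 0.14 kg; slides when the jaw pushes it. Origin: centre of the foot's underside; z up.
- chip1: Cream crumb of support plastic, 30 x 18 x 13 mm, about 11 g, loose on the bed between the moving jaw and the tube. Origin: centre of its underside; x along its length.
- chip2: Second such crumb.
- chip3: Third such crumb.
- scraper: Grey scraper block standing upright on the bench to the left or the right of the caliper: foot 30 mm (its x) by 80 mm (its y) and 40 mm high, with its two broad faces for sweeping; above it a grip 22 mm (x) by 40 mm (y) reaching to 100 mm above the underside. Mass about 0.18 kg. Origin: centre of its underside.
- jar: Bystander: closed jar, 54 mm diameter, 85 mm high, on the other side of the caliper from the scraper. Origin: centre of its underside.
- spool: Bystander: filament spool lying flat, 170 mm diameter, 60 mm high. Origin: centre of its underside.
- spare: Bystander: spare printed connector of the same kind, lying on the bench. Origin: centre of its foot's underside.
Mind the look-alikes: they are no part of the job. Several things have the shape of the scraper; the one meant has the colours described above.

How it is judged:
By the outcome, as a careful person would: the job done as asked, in the order asked, and still so for the second after the job is handed in, with the robot touching nothing.
It also fails if it takes over 72 s, if anything falls off the work surface, if the arm or the gripper's body presses on something with over 40 N, if the wrist force passes 120 N, or if a joint passes its speed limit or range.

## Working session

There is one attempt and no reset: what is moved stays moved. The work goes in short steps, Python scripts to look and compute and a tool call to move; the robot and the scene stay as the last step left them, time stands still between calls to the robot, and variables do not carry over. Pictures are saved under pics/ and viewed, at most 10 in all, crops included, and the job is handed in when it is done.

Besides the shell and the picture viewer there is one more tool, called after "Emit:" as name(argument=value, ...) on one line, values as JSON. step_arm: Moves the arm, as the interface text tells. Its arguments: {"type":"object","properties":{"steps":{"type":"array","items":{"type":"array","items":{"type":"number"}}},"gripper":{"type":"number"},"force":{"type":"number"}},"required":["steps"]}

```bash
mkdir -p pics; cat > h.py <<'E'
import numpy as np, cv2
from cell import observe, cams, job
def snap(n,f):
    im=cams.get_image(n); cv2.imwrite('pics/'+f,im[:,:,::-1]); return im
def K(n):
    c=cams.get_calibration(n); f=240/np.tan(np.radians(c['fov_y'])/2)
    return c,f
def ray(n,u,v):
    c,f=K(n); T=np.array(c['world_to_cam']); R=T[:3,:3]
    d=R.T@np.array([(u-c['cx'])/f,-(v-c['cy'])/f,-1]); o=-R.T@T[:3,3]; return o,d
def onz(n,u,v,z):
    o,d=ray(n,u,v); return o+d*(z-o[2])/d[2]
def proj(n,p):
    c,f=K(n); q=np.array(c['world_to_cam'])@np.append(p,1); return np.array([c['cx']-f*q[0]/q[2],c['cy']+f*q[1]/q[2]])
E
python3 - <<'E'
from h import *
for n in('top','side'):
    snap(n,n+'0.png'); c=cams.get_calibration(n); print({k:(np.round(v,3).tolist() if not isinstance(v,str) else v) for k,v in c.items()})
s=observe(); print(s)
E
```

```text
{'fov_y': 42.23, 'cx': 327.631, 'cy': 244.61, 'world_to_cam': [[0.021, -1.0, 0.008, 0.002], [0.996, 0.021, 0.083, -0.495], [-0.083, 0.007, 0.997, -1.703], [0.0, 0.0, 0.0, 1.0]]}
{'fov_y': 45.264, 'cx': 327.114, 'cy': 246.285, 'world_to_cam': [[-0.683, -0.731, 0.005, 0.352], [0.554, -0.513, 0.656, -0.304], [-0.477, 0.45, 0.755, -1.069], [0.0, 0.0, 0.0, 1.0]]}
{'clock': 0.1, 'joints': array([ 1.166427  ,  0.43514812,  0.02501159,  1.573979  , -0.01158389,
        1.1339976 , -0.07510574]), 'dq': array([ 4.63725520e-04, -2.02567525e-03,  1.70737950e-03, -4.53975768e-03,
        4.51391648e-05, -1.85320809e-03, -1.62591732e-03]), 'joint_efforts': array([ 3.30166353e-03, -6.69127893e+01,  9.88590494e-01, -3.15143931e+01,
       -6.03026943e-02,  3.73229070e-02,  6.53879169e-05]), 'position': array([ 0.18554898, -0.59635857,  0.2260376 ]), 'ee_rot': array([-3.10459946e+00, -4.71861141e-01,  5.69023869e-04]), 'force': array([ 0.59106967, -0.0320668 ,  0.02655473]), 'ft_torque': array([-0.02887204,  0.01037089,  0.02692918]), 'gripper_force': 0.0, 'width': 1.0046244031650815}
```

View pics/top0.png

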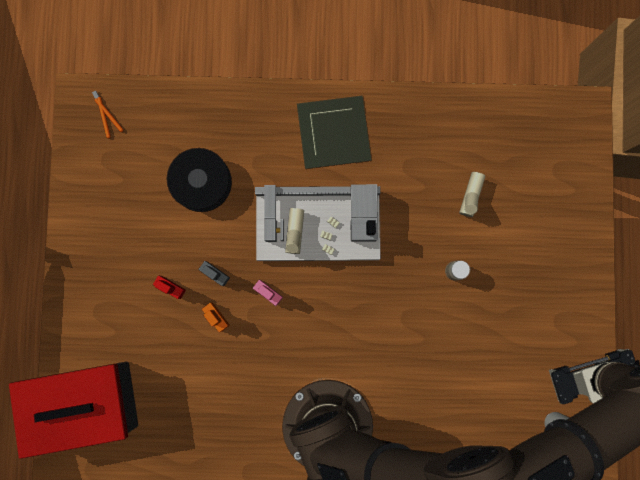

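View pics/side0.png

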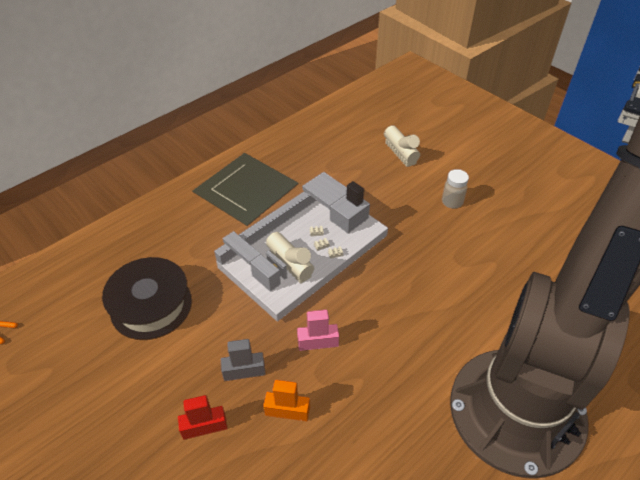

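Four scraper shapes in the top view: red (169,287), grey (213,273), orange (215,317) and pink (267,292). The grey one matches the description; it also appears at (243,360) in the side view. The caliper bed spans about (256..380, 187..261), the crumbs are near (334,222), (327,236) and (329,249), and the black fin is at (371,228). I'll confirm with an enlarged crop.

```bash
python3 - <<'E'
from h import *
t=cv2.imread('pics/top0.png'); s=cv2.imread('pics/side0.png')
a=cv2.resize(t[175:305,190:390],(800,520),interpolation=cv2.INTER_CUBIC)
cv2.imwrite('pics/c_top.png',a)
b=cv2.resize(s[165:385,200:400],(545,600),interpolation=cv2.INTER_CUBIC)
cv2.imwrite('pics/c_side.png',b)
c,_=K('top'); print(c.keys())
E
```

```text
dict_keys(['fov_y', 'cx', 'cy', 'world_to_cam'])
```

View pics/c_top.png

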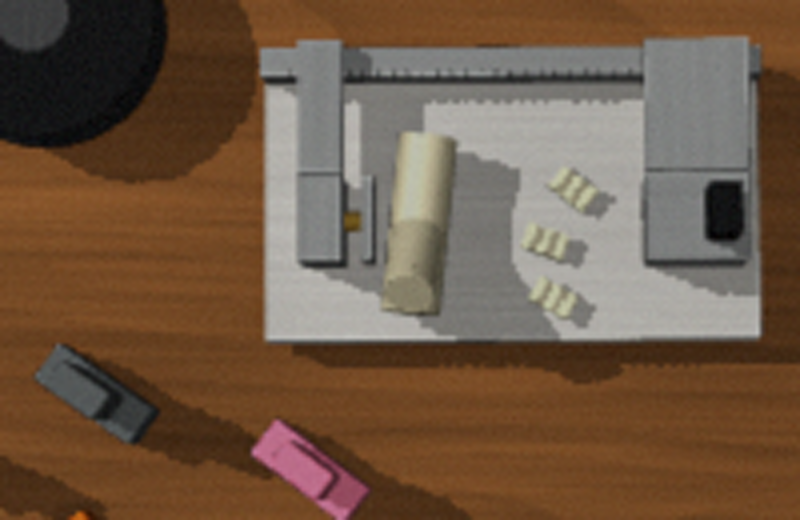

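View pics/c_side.png

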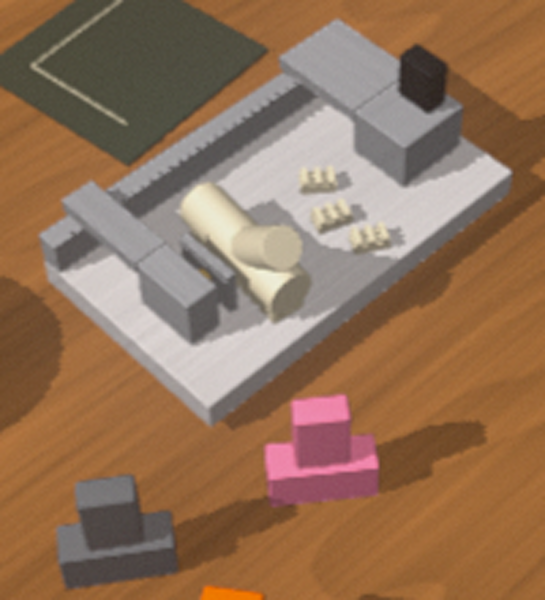

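The crops confirm the dark grey scraper at top crop (97,393) with its grip upright. The bed's front edge runs (265,340)–(760,338). The pad face is at x≈375, the tube axis runs (425,135)–(410,300), and the crumbs are at (575,190), (545,242) and (553,297). The moving jaw's face is at x≈645.

```bash
python3 - <<'E'
from h import *
T=lambda u,v,z:onz('top',190+u/4,175+v/4,z)
S=lambda u,v,z:onz('side',200+u*200/545,165+v*220/600,z)
def pr(n,p): print(n,np.round(p*1000,1))
print('bed'); 
for n,a in dict(FL=(265,340),FR=(760,338)).items(): pr(n,T(*a,.04))
for n,a in dict(FLs=(210,410),FRs=(511,173),BLs=(47,266)).items(): pr(n,S(*a,.04))
pr('pad T',T(375,220,.07)); pr('padtop end near/far',np.array([T(374,262,.084),T(374,177,.084)]))
pr('jaw face top',np.array([T(645,262,.09),T(645,172,.09)])); pr('jaw side',S(405,125,.09)); pr('fin top T',np.array([T(706,181,.135),T(744,181,.135),T(744,238,.135),T(706,240,.135)]))
pr('fin base?',S(435,108,.09))
pr('fixed face',np.array([T(341,262,.09),T(341,172,.09)]))
pr('tube ends',np.array([T(427,135,.07),T(411,311,.07)]))
pr('tube sides',np.array([T(399,135,.07),T(455,141,.07),T(382,309,.07),T(438,314,.07)]))
pr('branch top side',S(272,247,.13))
for i,(a,b) in enumerate([((577,187),(319,178)),((547,242),(333,214)),((554,297),(371,236))]):
    pr('chip%d'%i,np.array([T(*a,.05),S(*b,.05)]))
print('scraper')
pr('foot T',np.array([T(*a,.04) for a in [(62,344),(158,408),(133,441),(37,376)]]))
pr('foot S z0',np.array([S(68,586,0),S(177,567,0)]));pr('foot S z40',np.array([S(58,538,.04),S(62,555,.04),S(174,543,.04)]))
pr('grip top S',np.array([S(78,483,.1),S(131,477,.1),S(137,505,.1),S(83,512,.1)]))
# scraper mask
im=cv2.imread('pics/top0.png')[:,:,::-1].astype(int)
m=((im.max(2)-im.min(2)<22)&(im.max(2)>45)&(im.max(2)<140)).astype(np.uint8)
m[:,:195]=0;m[:,232:]=0;m[:258]=0;m[292:]=0
c=max(cv2.findContours(m,0,1)[0],key=cv2.contourArea); r=cv2.minAreaRect(c);print(r)
b=cv2.boxPoints(r);pr('box',np.array([onz('top',*q,.04) for q in b])); 
E
```

```text
bed
FL [447.  206.6  40. ]
FR [ 455.6 -131.9   40. ]
FLs [442.2 206.9  40. ]
FRs [ 453.8 -130.2   40. ]
BLs [635.6 213.9  40. ]
pad T [527.9 131.7  70. ]
padtop end near/far [[498.3 130.7  84. ]
 [555.4 132.3  84. ]]
jaw face top [[501.6 -50.   90. ]
 [561.9 -48.9  90. ]]
jaw side [520.3 -68.8  90. ]
fin top T [[ 551.2  -86.7  135. ]
 [ 551.7 -111.4  135. ]
 [ 514.5 -111.9  135. ]
 [ 512.6  -87.3  135. ]]
fin base? [ 517.4 -100.7   90. ]
fixed face [[497.3 152.3  90. ]
 [557.5 153.9  90. ]]
tube ends [[586.5  98.1  70. ]
 [467.  105.9  70. ]]
tube sides [[586.1 117.   70. ]
 [582.8  79.1  70. ]
 [467.9 125.4  70. ]
 [465.3  87.7  70. ]]
branch top side [470.3 117.8 130. ]
chip0 [[555.7  -4.4  50. ]
 [552.   -2.3  50. ]]
chip1 [[517.5  15.4  50. ]
 [515.1  16.   50. ]]
chip2 [[479.9   9.8  50. ]
 [477.3   9.6  50. ]]
scraper
foot T [[441.4 345.   40. ]
 [399.1 278.1  40. ]
 [376.3 294.3  40. ]
 [419.2 361.2  40. ]]
foot S z0 [[418.4 360.    0. ]
 [377.6 294.4   0. ]]
foot S z40 [[432.1 352.1  40. ]
 [419.5 357.9  40. ]
 [374.4 295.8  40. ]]
grip top S [[423.4 332.2 100. ]
 [403.  303.4 100. ]
 [383.4 313.7 100. ]
 [403.4 343.  100. ]]
((213.0675811767578, 272.9054260253906), (28.596920013427734, 11.392269134521484), 35.53767395019531)
box [[418.5 364.3  40. ]
 [444.2 347.2  40. ]
 [400.2 282.2  40. ]
 [374.6 299.3  40. ]]
```

Emit:
step_arm(steps=[[26,22,2,0,0,0.02],[26,22,2,0,0,0.02],[26,22,2,0,0,0.02],[26,22,2,0,0,0.02],[26,22,2,0,0,0.02],[26,22,2,0,0,0.02],[26,22,2,0,0,0.02],[26,22,2,0,0,0.02],[26,22,2,0,0,0.02],[26,22,2,0,0,0.02],[26,22,2,0,0,0.02],[26,22,2,0,0,0.02],[0,36,0,0,0,0.02],[0,36,0,0,0,0.02],[0,36,0,0,0,0.02],[0,36,0,0,0,0.02],[0,36,0,0,0,0.02],[0,36,0,0,0,0.02],[0,36,0,0,0,0.02],[0,36,0,0,0,0.02]], gripper=0.7)

```text
clock: 1.77
position: [0.4971, -0.0431, 0.2506]
ee_rot: [2.95, 1.081, -0.001]
force: [1.8, 0.1, -0.8]
width: 0.698
gripper_force: 0.0
```

Emit:
step_arm(steps=[[-7.4,30.3,0,0,0,0.025],[-7.4,30.3,0,0,0,0.025],[-7.4,30.3,0,0,0,0.025],[-7.4,30.3,0,0,0,0.025],[-7.4,30.3,0,0,0,0.025],[-7.4,30.3,0,0,0,0.025],[-7.4,30.3,0,0,0,0.025],[-7.4,30.3,0,0,0,0.025],[-7.4,30.3,0,0,0,0.025],[-7.4,30.3,0,0,0,0.025],[-7.4,30.3,0,0,0,0.025],[-7.4,30.3,0,0,0,0.025],[0,0,-25,0,0,0],[0,0,-25,0,0,0],[0,0,-25,0,0,0],[0,0,-25,0,0,0],[0,0,-20,0,0,0],[0,0,-10,0,0,0],[0,0,0,0,0,0]])

```text
clock: 3.35
position: [0.4079, 0.3176, 0.1186]
ee_rot: [2.755, 1.508, -0.007]
force: [-0.5, -0.7, 0.0]
width: 0.7
gripper_force: 0.0
```

```bash
python3 - <<'E'
from h import *
print(observe()['position'],observe()['joints'])
im=snap('side','side1.png'); cv2.imwrite('pics/c1.png',cv2.resize(im[260:440,150:350,::-1],(666,600)))
E
```

```text
[0.40787134 0.31762539 0.11861903] [-0.35923462  0.44563415 -0.53767638  1.92564238  0.29645677  0.85304081
 -1.62104237]
```

View pics/c1.png

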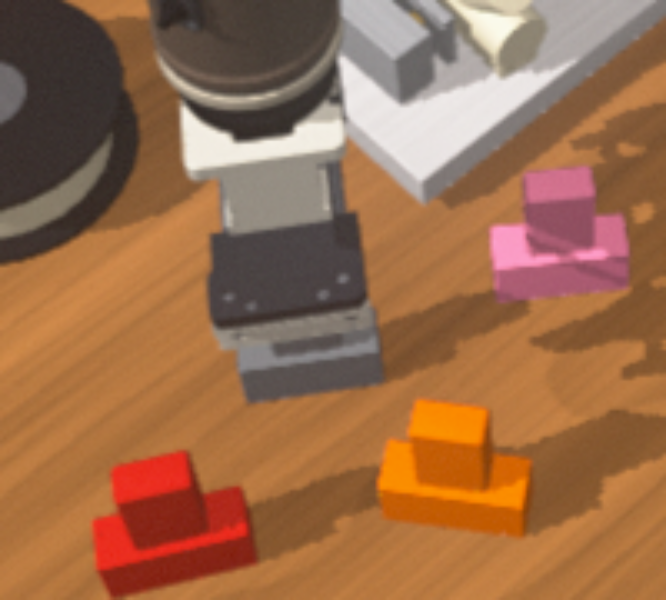

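The gripper sits centred above the grey scraper, whose foot shows at crop (310,365). I'll descend and grip.

Emit:
step_arm(steps=[[0,1,-10,0,0,0],[0,1,-10,0,0,0],[0,0,-10,0,0,0],[0,0,-10,0,0,0],[0,0,-10,0,0,0],[0,0,-6,0,0,0],[0,0,-4,0,0,0],[0,0,0,0,0,0]])

```text
clock: 4.07
position: [0.4085, 0.3204, 0.0597]
ee_rot: [2.755, 1.509, -0.002]
force: [-0.5, -0.3, 0.2]
width: 0.701
gripper_force: 0.0
```

Emit:
step_arm(steps=[[0,0,0,0,0,0],[0,0,0,0,0,0],[0,0,0,0,0,0],[0,0,0,0,0,0],[0,0,0,0,0,0],[0,0,0,0,0,0]], gripper=0, force=35)

```text
clock: 4.57
position: [0.4091, 0.3209, 0.061]
ee_rot: [-2.756, -1.508, -0.001]
force: [-0.5, 0.5, 0.3]
width: 0.316
gripper_force: 0.0
```

Emit:
step_arm(steps=[[0,0,0,0,0,0],[0,0,0,0,0,0],[0,0,0,0,0,0],[0,0,0,0,0,0],[0,0,0,0,0,0]])

```text
clock: 4.98
position: [0.409, 0.3208, 0.0608]
ee_rot: [2.756, 1.508, 0.0]
force: [-0.2, 0.7, 2.0]
width: 0.239
gripper_force: 35.0
```

Emit:
step_arm(steps=[[0,0,10,0,0,0],[0,0,20,0,0,0],[0,0,30,0,0,0],[0,0,30,0,0,0],[0,0,30,0,0,0],[0,0,30,0,0,0],[0,0,20,0,0,0],[0,0,0,0,0,0]])

```text
clock: 5.65
position: [0.4101, 0.3226, 0.2357]
ee_rot: [-2.754, -1.508, -0.011]
force: [1.0, 0.8, -1.9]
width: 0.235
gripper_force: 35.0
```

Emit:
step_arm(steps=[[8,-13,0,0,0,0.025],[15,-24,0,0,0,0.046],[15,-24,0,0,0,0.046],[15,-24,0,0,0,0.046],[15,-24,0,0,0,0.046],[15,-24,0,0,0,0.046],[15,-24,0,0,0,0.046],[15,-24,0,0,0,0.046],[15,-24,0,0,0,0.046],[15,-24,0,0,0,0.046],[15,-24,0,0,0,0.046],[15,-24,0,0,0,0.046],[15,-24,0,0,0,0.046],[10,-20,0,0,0,0.03],[-7,-17,0,0,0,0],[0,0,0,0,0,0],[0,0,0,0,0,0]])

```text
clock: 7.07
position: [0.5991, -0.0185, 0.2299]
ee_rot: [-2.181, -2.26, 0.002]
force: [-0.1, 0.2, -1.7]
width: 0.238
gripper_force: 35.0
```

```bash
python3 - <<'E'
from h import *
print(observe()['position'],observe()['joints'])
im=snap('side','side2.png'); cv2.imwrite('pics/c2.png',cv2.resize(im[100:320,190:430,::-1],(654,600)))
E
```

```text
[ 0.59914369 -0.01847644  0.22986637] [ 0.33092683  0.45532149 -0.5630797   1.59613834  0.25792452  1.1671708
 -0.25288019]
```

View pics/c2.png

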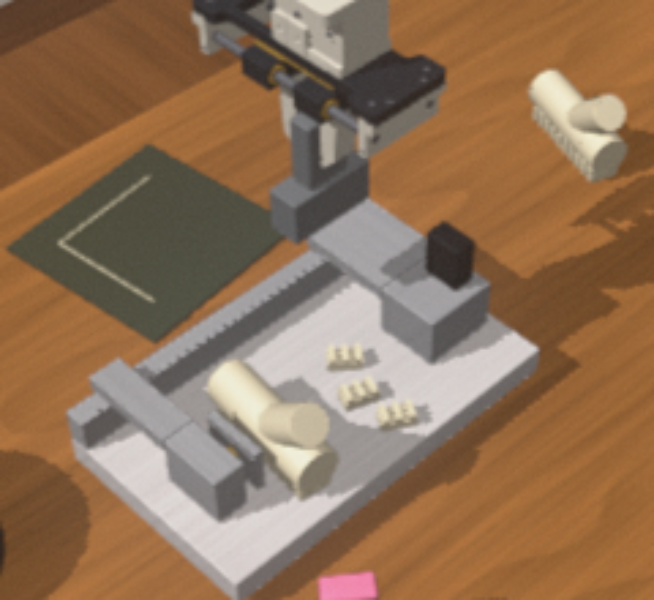

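The scraper is upright in the gripper, with its foot at crop (320,195). The crumbs have not moved. I'll shift +24 mm in y and descend behind them.

Emit:
step_arm(steps=[[0,12,0,0,0,0],[0,12,0,0,0,0],[0,0,-20,0,0,0],[0,0,-25,0,0,0],[0,0,-25,0,0,0],[0,0,-20,0,0,0],[0,0,-15,0,0,0],[0,0,-10,0,0,0],[0,0,-5,0,0,0],[0,0,-3,0,0,0],[0,0,0,0,0,0],[0,0,0,0,0,0]])

```text
clock: 8.12
position: [0.6005, 0.0074, 0.1086]
ee_rot: [2.178, 2.263, 0.002]
force: [-0.9, 0.3, -1.0]
width: 0.238
gripper_force: 35.0
```

Emit:
step_arm(steps=[[0,0,-2,0,0,0],[0,0,-2,0,0,0],[0,0,-1,0,0,0],[0,0,0,0,0,0],[0,0,0,0,0,0]])

```text
clock: 8.53
position: [0.5999, 0.0067, 0.1028]
ee_rot: [2.179, 2.263, 0.0]
force: [-0.0, -0.5, -2.1]
width: 0.241
gripper_force: 35.0
```

Emit:
step_arm(steps=[[-3,0,0,0,0,0],[-6,0,0,0,0,0],[-6,0,0,0,0,0],[-6,0,0,0,0,0],[-6,-1,0,0,0,0],[-6,0,0,0,0,0],[-6,0,0,0,0,0],[-6,0,0,0,0,0],[-6,-1,0,0,0,0],[-6,0,0,0,0,0],[-6,0,0,0,0,0],[-6,0,0,0,0,0],[-6,-1,0,0,0,0],[-6,0,0,0,0,0],[-6,0,0,0,0,0],[-6,0,0,0,0,0],[-6,0,0,0,0,0],[-6,0,0,0,0,0],[-6,-1,0,0,0,0],[-6,0,0,0,0,0]])

```text
clock: 10.2
position: [0.4824, 0.0026, 0.1028]
ee_rot: [2.179, 2.263, -0.0]
force: [-0.2, -0.4, -1.1]
width: 0.233
gripper_force: 35.0
```

Emit:
step_arm(steps=[[-6,0,0,0,0,0],[-6,0,0,0,0,0],[-6,0,0,0,0,0],[-6,0,0,0,0,0],[-6,0,0,0,0,0],[-6,0,0,0,0,0],[-6,0,0,0,0,0],[-6,0,0,0,0,0],[-3,0,0,0,0,0],[0,0,0,0,0,0],[0,0,0,0,0,0]])

```text
clock: 11.12
position: [0.432, 0.0028, 0.1028]
ee_rot: [2.179, 2.263, 0.0]
force: [0.0, 0.0, -2.5]
width: 0.239
gripper_force: 35.0
```

```bash
python3 - <<'E'
from h import *
a=snap('side','side3.png'); b=snap('top','top3.png')
A=cv2.resize(a[150:350,190:430],(400,333)); B=cv2.resize(b[170:310,235:395],(400,350))
cv2.imwrite('pics/c3.png',np.vstack([A,B])[:600,:,::-1] if 0 else np.hstack([cv2.resize(A,(400,340)),cv2.resize(B,(400,340))])[:,:,::-1])
E
```

```text
(no output)
```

View pics/c3.png

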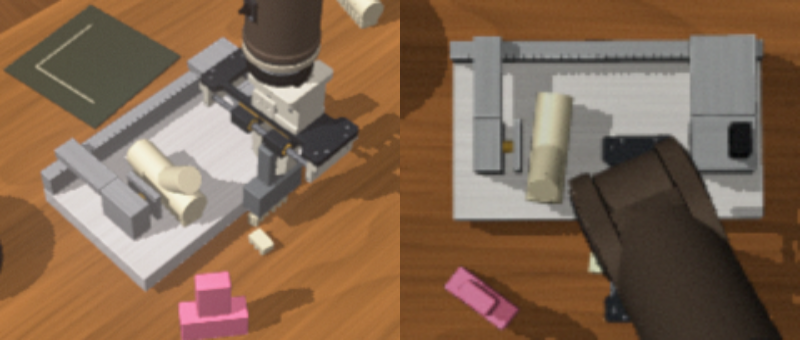

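The bed is clear of crumbs: one lies on the bench at left crop (260,240), and the others are hidden behind the hand. I'll set the scraper down on the free bench to the right, around (395,-190).

Emit:
step_arm(steps=[[0,0,15,0,0,0],[0,0,25,0,0,0],[-3,-15,0,0,0,0],[-6,-30,0,0,0,0],[-6,-30,0,0,0,0],[-6,-30,0,0,0,0],[-6,-30,0,0,0,0],[-6,-30,0,0,0,0],[-4,-20,0,0,0,0],[0,-8,0,0,0,0],[0,0,-20,0,0,0],[0,0,-25,0,0,0],[0,0,-18,0,0,0],[0,0,-10,0,0,0],[0,0,-4,0,0,0],[0,0,0,0,0,0],[0,0,0,0,0,0]])

```text
clock: 12.63
position: [0.3956, -0.19, 0.0663]
ee_rot: [2.178, 2.263, 0.001]
force: [1.1, -0.4, -1.8]
width: 0.235
gripper_force: 35.0
```

Emit:
step_arm(steps=[[0,0,-2,0,0,0],[0,0,-2,0,0,0],[0,0,-1,0,0,0],[0,0,-0.5,0,0,0],[0,0,0,0,0,0],[0,0,0,0,0,0]])

```text
clock: 13.13
position: [0.3952, -0.1903, 0.0608]
ee_rot: [2.178, 2.263, -0.0]
force: [-1.9, 0.5, 6.2]
width: 0.241
gripper_force: 35.0
```

Contact made (+6 N), so I'll release and rise.

Emit:
step_arm(steps=[[0,0,0,0,0,0],[0,0,0,0,0,0],[0,0,0,0,0,0],[0,0,0,0,0,0],[0,0,0,0,0,0],[0,0,0,0,0,0],[0,0,0,0,0,0],[0,0,20,0,0,0],[0,0,30,0,0,0],[0,0,40,0,0,0],[0,0,40,0,0,0],[0,0,40,0,0,0],[0,-30,0,0,0,0],[0,-30,0,0,0,0],[0,-30,0,0,0,0],[0,-30,0,0,0,0],[0,0,0,0,0,0]], gripper=0.7)

```text
clock: 14.55
position: [0.3936, -0.3164, 0.2299]
ee_rot: [2.186, 2.255, -0.003]
force: [0.5, -0.3, 0.3]
width: 0.7
gripper_force: 0.0
```

```bash
python3 - <<'E'
from h import *
a=snap('side','side4.png'); b=snap('top','top4.png')
A=a[150:350,190:490]; B=b[170:330,240:480]
cv2.imwrite('pics/c4.png',np.vstack([cv2.resize(A,(450,300)),cv2.resize(B,(450,300))])[:,:,::-1])
E
```

```text
(no output)
```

View pics/c4.png

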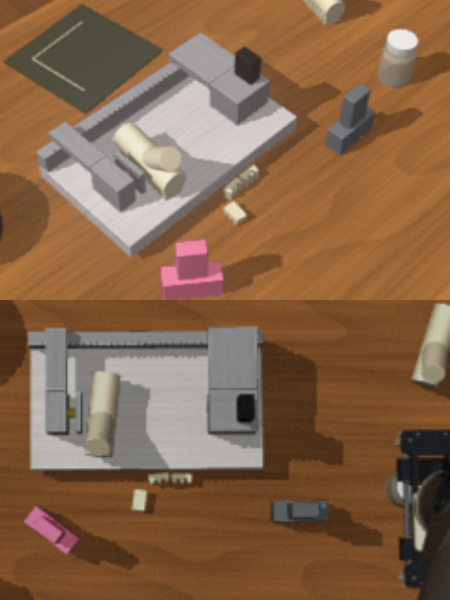

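The scraper stands on the bench at lower crop (300,510). All three crumbs lie on the bench, at lower crop (140,500) and in the pair at (170,478). Bed, tube and jar are undisturbed. Next I'll move to the fin at (532,-99) with the closing line along y.

Emit:
step_arm(steps=[[8.7,13.6,0,0,0,0.098],[8.7,13.6,0,0,0,0.098],[8.7,13.6,0,0,0,0.098],[8.7,13.6,0,0,0,0.098],[8.7,13.6,0,0,0,0.098],[8.7,13.6,0,0,0,0.098],[8.7,13.6,0,0,0,0.098],[8.7,13.6,0,0,0,0.098],[8.7,13.6,0,0,0,0.098],[8.7,13.6,0,0,0,0.098],[8.7,13.6,0,0,0,0.098],[8.7,13.6,0,0,0,0.098],[8.7,13.6,0,0,0,0.098],[8.7,13.6,0,0,0,0.098],[8.7,13.6,0,0,0,0.098],[8.7,13.6,0,0,0,0.098],[0,0,-30,0,0,0],[0,0,-30,0,0,0],[0,0,0,0,0,0],[0,0,0,0,0,0]])

```text
clock: 16.32
position: [0.5328, -0.0915, 0.1697]
ee_rot: [0.058, -3.138, -0.001]
force: [0.3, 0.7, -0.2]
width: 0.701
gripper_force: 0.0
```

Emit:
step_arm(steps=[[0,-7.5,0,0,0,-0.01],[0,0,-20,0,0,0],[0,0,-20,0,0,0],[0,0,-20,0,0,0],[0,0,-10,0,0,0],[0,0,0,0,0,0],[0,0,0,0,0,0]])

```text
clock: 16.9
position: [0.5347, -0.1002, 0.1014]
ee_rot: [-0.039, 3.14, -0.0]
force: [-0.0, 0.8, 0.4]
width: 0.698
gripper_force: 0.0
```

Emit:
step_arm(steps=[[0,0,0,0,0,0],[0,0,0,0,0,0],[0,0,0,0,0,0],[0,0,0,0,0,0],[0,0,0,0,0,0],[0,0,0,0,0,0],[0,0,0,0,0,0],[0,0,0,0,0,0],[0,0,0,0,0,0],[0,0,0,0,0,0],[0,0,0,0,0,0],[0,0,0,0,0,0]], gripper=0, force=25)

```text
clock: 17.9
position: [0.5342, -0.1006, 0.1003]
ee_rot: [-0.039, 3.141, -0.001]
force: [-1.3, -4.2, 3.2]
width: 0.235
gripper_force: 25.0
```

Emit:
step_arm(steps=[[0,3,0,0,0,0],[-0.2,6,0,0,0,0],[-0.2,6,0,0,0,0],[-0.2,6,0,0,0,0],[-0.2,6,0,0,0,0],[-0.2,6,0,0,0,0],[-0.2,6,0,0,0,0],[-0.2,6,0,0,0,0],[-0.2,6,0,0,0,0],[-0.2,6,0,0,0,0],[-0.2,6,0,0,0,0],[-0.2,6,0,0,0,0],[-0.2,6,0,0,0,0],[-0.2,6,0,0,0,0],[-0.2,6,0,0,0,0],[-0.2,6,0,0,0,0],[-0.2,6,0,0,0,0],[-0.2,6,0,0,0,0]])

```text
clock: 19.4
position: [0.5311, 0.0034, 0.1003]
ee_rot: [-0.037, 3.141, -0.003]
force: [1.7, -9.3, 4.2]
width: 0.239
gripper_force: 25.0
```

Emit:
step_arm(steps=[[-0.2,2,0,0,0,0],[0,2,0,0,0,0],[0,2,0,0,0,0],[0,2,0,0,0,0],[-0.2,2,0,0,0,0],[0,2,0,0,0,0],[0,2,0,0,0,0],[-0.2,2,0,0,0,0]])

```text
clock: 20.07
position: [0.5306, 0.0192, 0.1003]
ee_rot: [-0.037, 3.141, -0.003]
force: [2.3, -9.4, 3.3]
width: 0.241
gripper_force: 25.0
```

Emit:
step_arm(steps=[[0,1.5,0,0,0,0],[0,1.5,0,0,0,0],[0,1.5,0,0,0,0],[0,1.5,0,0,0,0],[-0.2,1.5,0,0,0,0],[0,1.5,0,0,0,0],[0,1.5,0,0,0,0],[-0.2,1.5,0,0,0,0]])

```text
clock: 20.73
position: [0.5303, 0.0311, 0.1003]
ee_rot: [-0.037, 3.141, -0.004]
force: [2.2, -9.2, 4.0]
width: 0.235
gripper_force: 25.0
```

Emit:
step_arm(steps=[[0,1,0,0,0,0],[0,1,0,0,0,0],[0,1,0,0,0,0],[0,1,0,0,0,0],[-0.2,1,0,0,0,0]])

```text
clock: 21.15
position: [0.5302, 0.036, 0.1003]
ee_rot: [-0.037, 3.141, -0.004]
force: [2.7, -9.0, 3.7]
width: 0.239
gripper_force: 25.0
```

Emit:
step_arm(steps=[[0,1,0,0,0,0],[0,1,0,0,0,0],[0,1,0,0,0,0]])

```text
clock: 21.4
position: [0.5301, 0.0389, 0.1003]
ee_rot: [-0.037, 3.141, -0.004]
force: [1.0, -10.9, 4.6]
width: 0.241
gripper_force: 25.0
```

Emit:
step_arm(steps=[[0,1,0,0,0,0],[0,1,0,0,0,0]])

```text
clock: 21.57
position: [0.53, 0.0408, 0.1003]
ee_rot: [-0.037, 3.141, -0.004]
force: [1.4, -10.9, 6.1]
width: 0.235
gripper_force: 25.0
```

Emit:
step_arm(steps=[[0,0.7,0,0,0,0],[0,0.7,0,0,0,0]])

```text
clock: 21.73
position: [0.53, 0.0421, 0.1003]
ee_rot: [-0.037, 3.141, -0.004]
force: [1.4, -11.0, 5.8]
width: 0.234
gripper_force: 25.0
```

Emit:
step_arm(steps=[[0,0.7,0,0,0,0],[0,0.7,0,0,0,0]])

```text
clock: 21.9
position: [0.5299, 0.0432, 0.1003]
ee_rot: [-0.036, 3.141, -0.005]
force: [0.5, -12.7, 7.1]
width: 0.233
gripper_force: 25.0
```

```bash
python3 - <<'E'
from h import *
a=snap('side','side5.png'); b=snap('top','top5.png')
A=cv2.resize(a[225:305,210:330],(600,400),interpolation=cv2.INTER_CUBIC)
B=cv2.resize(b[190:260,250:370],(343,200),interpolation=cv2.INTER_CUBIC)
o=np.zeros((600,600,3),np.uint8);o[:400]=A;o[400:,:343]=B
cv2.imwrite('pics/c5.png',o[:,:,::-1])
E
```

```text
(no output)
```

View pics/c5.png

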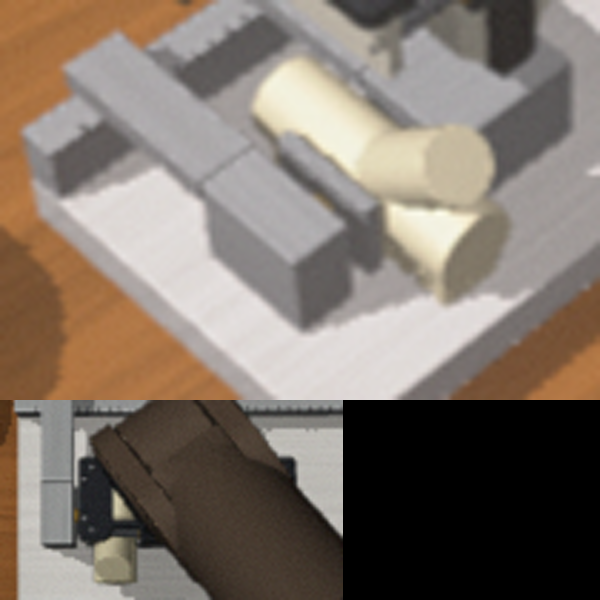

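The tube lies square against the pad, which is at crop (370,235), with the moving jaw behind it; the gripper clears the branch. Next I'll measure the pad's shift numerically along the gauge y direction.

```bash
python3 - <<'E'
from h import *
from scipy.ndimage import map_coordinates
ys=np.arange(118,158,1.0)
for f in('side0','side5'):
    g=cv2.imread(f'pics/{f}.png',0).astype(float); acc=0
    for z in (.062,.066,.07,.074,.078):
        uv=np.array([proj('side',np.array([.4995-.026*(y-132)/1000,y/1000,z])) for y in ys])
        acc=acc+map_coordinates(g,[uv[:,1],uv[:,0]],order=1)
    print(f,(acc/5).astype(int))
print(proj('side',np.array([.4995,.132,.084])),(proj('side',np.array([.4995,.132,.084]))-[210,225])*5)
print(observe()['force'],observe()['position'])
# force samples during hold
for i in range(4): cams.get_image('side'); print(observe()['force'])
E
```

```text
side0 [198 185 169 151 134 123 113 109 109 112 115 117 118 114 107 100  95  90
  88  87  86  85  84  84  83  82  82  84  87  90  93  95  97  96  94  92
  91  89  88  89]
side5 [194 198 204 210 214 216 219 221 221 216 199 179 158 137 119 107 102  97
  94  93  93  93  92  90  89  88  87  87  87  87  88  89  91  94  95  96
  95  94  93  93]
[285.92420794 265.57112633] [379.62103968 202.85563167]
[  1.41439514 -10.8324177    6.26836491] [0.52992892 0.04336576 0.10031933]
[  0.57477623 -10.5613966    5.38677237]
[ -0.20814202 -10.81508572   6.15275455]
[  1.46731359 -10.49681316   4.90990017]
[  0.78495001 -10.58358608   5.29974416]
```

Emit:
step_arm(steps=[[0,0.6,0,0,0,0]])

```text
clock: 22.28
position: [0.5299, 0.0437, 0.1003]
ee_rot: [-0.036, 3.141, -0.005]
force: [1.2, -12.7, 6.7]
width: 0.238
gripper_force: 25.0
```

Emit:
step_arm(steps=[[0,0.6,0,0,0,0]])

```text
clock: 22.37
position: [0.5299, 0.0442, 0.1003]
ee_rot: [0.036, -3.141, 0.005]
force: [1.0, -12.5, 7.9]
width: 0.236
gripper_force: 25.0
```

Emit:
step_arm(steps=[[0,0.6,0,0,0,0]])

```text
clock: 22.45
position: [0.5299, 0.0446, 0.1003]
ee_rot: [0.036, -3.141, 0.006]
force: [0.9, -13.4, 7.4]
width: 0.238
gripper_force: 25.0
```

```bash
python3 - <<'E'
from h import *
from scipy.ndimage import map_coordinates
snap('side','side6.png'); print(observe()['position'],observe()['force'])
ys=np.arange(120,160,1.0)
for x0 in(.503,.508,.513):
  for f in('side0','side5','side6'):
    g=cv2.imread(f'pics/{f}.png',0).astype(float)
    uv=np.array([proj('side',np.array([x0-.026*(y-132)/1000,y/1000,.084])) for y in ys])
    print(f,map_coordinates(g,[uv[:,1],uv[:,0]],order=1).astype(int))
E
```

```text
[0.52987351 0.04474133 0.10031813] [  0.55921422 -12.0226253    7.33632125]
side0 [190 204 214 213 200 180 153 132 116 109 115 124 133 142 146 146 148 153
 142 133 128 121 115 106  95  86  85  87  91 108 123 134 142 145 144 143
 144 141 142 145]
side5 [192 188 185 181 178 174 170 168 165 159 150 143 142 148 151 150 153 159
 154 148 141 129 120 110  98  89  88  91  96 115 131 144 152 155 152 151
 153 150 150 153]
side6 [197 194 191 188 184 180 175 172 168 164 157 149 141 139 141 146 150 154
 155 158 163 157 146 134 119 105  97  95  98 116 131 143 151 154 152 151
 153 151 152 155]
side0 [178 192 202 204 196 173 147 121 113 116 123 135 144 151 155 157 157 151
 143 133 125 119 112 102  92  85  81  88 102 119 136 148 156 159 159 159
 159 159 160 162]
side5 [206 203 200 198 196 193 190 188 183 175 167 158 153 154 159 164 166 166
 165 160 150 139 129 118 106  96  89  94 106 122 141 157 167 170 170 169
 169 169 170 171]
side6 [207 205 203 202 200 197 194 191 187 182 176 163 151 146 148 154 160 163
 166 165 160 151 139 126 114 102  91  93 106 122 141 156 165 169 170 170
 168 168 169 171]
side0 [186 195 202 201 185 162 138 121 108 108 118 129 142 151 156 156 156 152
 145 137 127 120 112 100  90  87  95 104 115 128 142 154 161 162 161 159
 159 159 160 161]
side5 [213 212 210 208 206 205 203 201 198 193 182 168 158 157 160 163 165 165
 164 161 156 146 135 123 109  98  96  99 110 128 147 163 171 173 171 169
 168 169 170 172]
side6 [214 213 212 210 208 207 206 204 201 196 184 168 151 142 143 153 162 165
 164 162 160 155 147 131 113  98  93  92 100 120 141 160 169 172 171 170
 169 169 169 170]
```

Emit:
step_arm(steps=[[0,0.6,0,0,0,0]])

```text
clock: 22.58
position: [0.5299, 0.0451, 0.1003]
ee_rot: [0.036, -3.141, 0.006]
force: [-0.6, -13.1, 7.1]
width: 0.239
gripper_force: 25.0
```

Emit:
step_arm(steps=[[0,0.6,0,0,0,0]])

```text
clock: 22.67
position: [0.5298, 0.0456, 0.1003]
ee_rot: [0.036, -3.141, 0.006]
force: [-0.5, -13.2, 8.8]
width: 0.239
gripper_force: 25.0
```

```bash
cat > m.py <<'E'
from h import *
from scipy.ndimage import map_coordinates
import sys
ys=np.arange(130,148,.25)
def edge(f):
    g=cv2.imread(f'pics/{f}.png',0).astype(float); r=[]
    for x0 in np.arange(.503,.5221,.002):
        uv=np.array([proj('side',np.array([x0-.026*(y-132)/1000,y/1000,.084])) for y in ys])
        p=map_coordinates(g,[uv[:,1],uv[:,0]],order=1); i=len(p)-1-0
        k=np.argmin(p[20:])+20; j=k-36+np.argmax(p[max(0,k-36):k]) if k>=36 else np.argmax(p[:k])
        lv=(p[j]+p[k])/2; q=j+np.argmax(p[j:k+1]<lv); r.append(ys[q])
    return np.round(np.median(r),2),np.round(np.mean(r),2)
E
python3 - <<'E'
from m import *
snap('side','side7.png'); print(observe()['position'],observe()['force'])
for f in('side0','side3','side4','side5','side6','side7'): print(f,edge(f))
E
```

```text
[0.52984279 0.04568156 0.10030341] [  1.09565973 -14.11760999   7.08394472]
side0 (np.float64(140.75), np.float64(140.88))
side3 (np.float64(141.0), np.float64(140.9))
side4 (np.float64(140.88), np.float64(140.9))
side5 (np.float64(142.12), np.float64(142.22))Traceback (most recent call last):
  File "<stdin>", line 3, in <module>
  File "m.py", line 8, in edge
    uv=np.array([proj('side',np.array([x0-.026*(y-132)/1000,y/1000,.084])) for y in ys])
                 ~~~~^^^^^^^^^^^^^^^^^^^^^^^^^^^^^^^^^^^^^^^^^^^^^^^^^^^^^
  File "h.py", line 14, in proj
    c,f=K(n); q=np.array(c['world_to_cam'])@np.append(p,1); return np.array([c['cx']-f*q[0]/q[2],c['cy']+f*q[1]/q[2]])
        ~^^^
  File "h.py", line 6, in K
    c=cams.get_calibration(n); f=240/np.tan(np.radians(c['fov_y'])/2)
ValueError: time passes only in moves, steps and waits
```

```bash
sed -i 's/^def K(n):/import functools\n@functools.cache\ndef K(n):/' h.py; python3 - <<'E'
from m import *
for f in('side0','side5','side6','side7'): print(f,edge(f))
E
```

```text
side0 (np.float64(140.75), np.float64(140.88))
side5 (np.float64(142.12), np.float64(142.22))
side6 (np.float64(143.25), np.float64(143.2))
side7 (np.float64(144.0), np.float64(143.88))
```

Emit:
step_arm(steps=[[0,0.5,0,0,0,0],[0,0.5,0,0,0,0]])

```text
clock: 22.88
position: [0.5298, 0.0463, 0.1003]
ee_rot: [0.035, -3.141, 0.007]
force: [-0.3, -14.3, 8.2]
width: 0.241
gripper_force: 25.1
```

```bash
python3 - <<'E'
from m import *
snap('side','side8.png'); print(observe()['position'],observe()['force']); print(edge('side8'))
E
```

```text
[0.52983902 0.04645227 0.10031325] [  0.8743365  -13.83056011   7.93756726]
(np.float64(144.5), np.float64(144.4))
```

Emit:
step_arm(steps=[[0,0.4,0,0,0,0],[0,0,0,0,0,0]])

```text
clock: 23.1
position: [0.5298, 0.0467, 0.1003]
ee_rot: [0.035, -3.141, 0.007]
force: [0.0, -14.1, 8.3]
width: 0.241
gripper_force: 25.1
```

Emit:
step_arm(steps=[[0,0,0,0,0,0],[0,0,0,0,0,0],[0,0,0,0,0,0],[0,0,0,0,0,0],[0,0,0,0,0,0],[0,0,0,0,0,0],[0,0,15,0,0,0],[0,0,30,0,0,0],[0,0,40,0,0,0],[0,0,40,0,0,0],[0,-30,10,0,0,0],[0,-35,0,0,0,0],[0,-35,0,0,0,0],[0,-35,0,0,0,0],[0,-35,0,0,0,0],[0,-35,0,0,0,0],[0,-35,0,0,0,0],[0,-35,0,0,0,0],[0,0,0,0,0,0]], gripper=0.55)

```text
clock: 24.68
position: [0.5282, -0.2338, 0.2341]
ee_rot: [0.024, -3.14, 0.005]
force: [0.5, -1.3, 0.1]
width: 0.549
gripper_force: 0.0
```

```bash
python3 - <<'E'
from m import *
a=snap('side','side9.png'); b=snap('top','top9.png'); print(edge('side9'))
A=cv2.resize(a[165:315,200:400],(800,600),interpolation=cv2.INTER_CUBIC)[:, :]
B=cv2.resize(b[180:268,250:390],(560,352),interpolation=cv2.INTER_CUBIC)
o=np.vstack([cv2.resize(A[:480],(560,248*1)) ,B]); cv2.imwrite('pics/c9.png',o[:,:,::-1])
E
```

```text
(np.float64(144.5), np.float64(144.57))
```

View pics/c9.png

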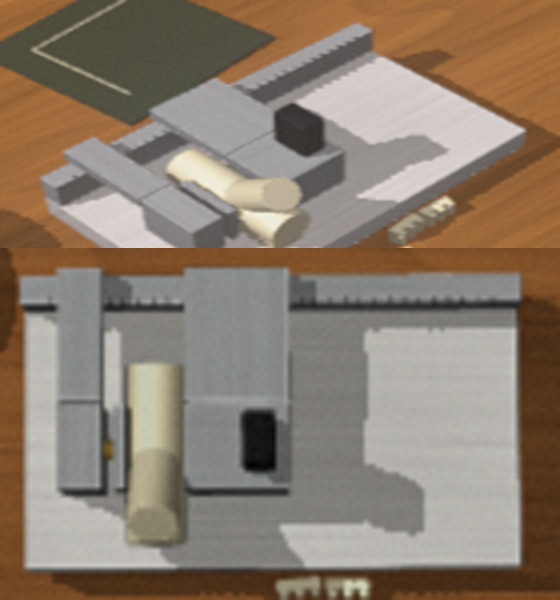

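The tube is square between the jaws: pad at lower crop (118,450), jaw face at x≈185, block face at x≈102. The three views and the force reading put the pad's give at 4 to 5 mm. The bed is clear and the hand is free, so I'll hand in.

```bash
python3 -c "
from cell import job
print(job.sign_off())"
```

```text
the job is handed in; nothing more can be done
None
```

The job is handed in: all three crumbs were swept off with the grey scraper, which stands on the bench, and the jaw is shut on the squared tube with the sprung pad pressed in about 4–5 mm; the jar, spool and spare connector were not touched.

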